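# Seat the keyed shaft in the pulley hub and hold it home

### The job

Lift the keyed steel shaft out of the drilled wood block and push its lower end down into the bore of the pulley hub, turning it until the key slips into the keyway. Then press it on down against the preload spring until its collar sits flush on the hub face, and finish while still gripping the shaft and holding it pressed fully home, so that I can do up the set screw; do not let go of it. Leave the pliers, the yellow tape roll and the screwdriver where they lie.

Things in the scene. Friction and masses are not known exactly. Their poses are not given: they have to be found in the camera images.
- drive_head: Green cast bearing housing on a dark foot plate 136 x 116 x 10 mm, fixed to the bench; origin on the bench under the upright pulley axis. An aluminium-grey V-belt pulley runs in it, 100 mm across, rim top 82 mm above the bench; its hub boss, 44 mm across, rises to 94 mm. The pulley turns only stiffly (0.4 N m), so turn the shaft to suit it.
- hub_face (a point): Centre of the hub's flat top face, on the upright bore's axis, 94 mm above the bench. z points up; x and y are those of the drive head and do not follow the pulley. Bore 20 mm across, 53 mm deep. The keyway, one slot 8 mm wide reaching 14.5 mm from the axis, runs its full depth; it points within 0.35 rad either side of x: find it by eye, or by feel with the key.
- shaft_grip (a point): Point on the axis of the loose upright shaft, in the middle of the round upper part by which it is gripped: 20 mm across, from 24 mm below this point (top of the collar) to 22 mm above it (top end). z points up, x to the side where the key is; an open 6 mm wide slot in the top end is on that same side. The lower end is 82 mm below this point.
- shaft_collar (a point): Centre of the underside of the shaft's collar (38 mm across, 8 mm thick), 32 mm below shaft_grip and 50 mm above the lower end. At the start it rests on the wood block; fully home it touches the hub face.
- shaft_tip (a point): Centre of the shaft's lower end. Below the collar the shaft is 18 mm across and 50 mm long; the last 5 mm taper to 12 mm across.
- shaft: The same steel shaft, 0.28 kg, 104 mm long; origin at its lower end, key towards x. The brass key is 6 mm wide, stands out to 13 mm from the axis and reaches from 17 to 43 mm above the lower end, so the lower 17 mm enter the bore at any angle; then the key lands on the hub face, or drops in where it meets the keyway.
- preload_plate (a joint): Travel (m) of the sprung plate at the bottom of the bore: 0 when free, grows as it is pressed down. The shaft's lower end meets it 42 mm below the hub face, 8 mm before the collar seats; its spring pushes back with 6 N at first and 10 N when the collar is home, and lifts a shaft that is let go.
- shaft_block: Light wood block 70 x 112 x 62 mm, fixed to the bench, drilled from above; origin under its middle. The shaft stands in the 28 mm middle hole, which is 56 mm deep; two smaller holes beside it are empty.
- pliers: Pliers with red handles, about 159 x 133 x 14 mm, lying on the bench; leave alone.
- tape_roll: Yellow tape roll, 56 mm across, 22 mm high, lying flat; leave alone.
- screwdriver: Blue screwdriver, about 190 mm long, lying on the bench; leave alone.
There are look-alikes about, which are no part of the job. What is shaped like the shaft but turquoise is not meant.

How it is judged:
On the way, in this order (a step that is already met when the one before it is completed fails the run):
1. the shaft is lifted clear of the wood block (height (world z) of shaft_tip above 0.07 m), for 0.1 s.
2. the key has slipped into the keyway of the hub (z of shaft_tip in the frame of hub_face below -0.023 m and horizontal distance between shaft_tip and hub_face below 0.004 m), for 0.1 s.
At the end, for the whole second after the job is handed in: The shaft's key is in the keyway, its collar is within 1.5 mm of the hub face and within 3 mm of its centre, the shaft is upright within 0.08 rad, the preload plate is pressed down more than 6 mm, and the fingers are still round the shaft's upper part, gripping it (z of shaft_collar in the frame of hub_face below 0.0015 m and horizontal distance between shaft_collar and hub_face below 0.003 m and angle between the z axis of shaft_grip and the z axis of hub_face, either way round below 0.08 rad and value of joint preload_plate above 0.006 m and contact force between the fingers and shaft above 2 N and distance between the grasp point and shaft_grip below 0.03 m); the arm keeps its last pose, push and grip.
It fails at once if the pliers are shifted by more than 30 mm (distance of pliers from where it was at the start of the episode above 0.03 m).
It fails at once if the tape roll is shifted by more than 30 mm (distance of tape_roll from where it was at the start of the episode above 0.03 m).
It fails at once if the screwdriver is shifted by more than 30 mm (distance of screwdriver from where it was at the start of the episode above 0.03 m).
It also fails if it takes over 58 s, if anything falls off the work surface, if the arm or the gripper's body presses on something with over 40 N, if the wrist force passes 120 N, or if a joint passes its speed limit or range.

### The arm

A 6-joint arm with a two-finger parallel gripper is mounted at the origin on a cart in front of the work surface, level with it; the furniture and walls round the work are solid. World frame = base frame: x ahead of the robot, y to its left, z up, the work surface at z = 0. Lengths are in m, angles in rad, forces in N, time in s.
With the tool pointing down it reaches from about 0.35 to 0.775 m from the base axis. Payload 5.5 kg.
Tool frame: the origin (TCP) lies at the very end of the fingers, on their centre line; the grasp point (between the pads) lies 19 mm behind it; z points along the fingers, y is the line along which they close (so a half turn about z gives the same grasp; the last joint's range is limited). The gripper opens to 85 mm and grips with 20 to 120 N. Pads are 22 mm wide; open, the fingers measure 114 mm over their backs; the gripper's body (76 mm by 85 mm) begins 54 mm behind the grasp point. The pads swing forward as they close: fully open they stand 13 mm farther back than shut.
Start: joints at [-1.464, 0.313, 0.046, 1.304, 0, 1.431], TCP at [0.14, -0.558, 0.231] pointing down, gripper open.
Joint ranges: [-2.76, 2.76], [-0.86, 1.69], [-1.03, 1.26], [-2.2, 2.34], [-1.47, 1.5], [-3.14, 3.14]. Speed limits (rad/s): [2.57, 2.57, 3.14, 3.14, 3.14, 3.14].

### API

Orientations are given as a unit quaternion [x, y, z, w].
In Python, from rig import robot gives the robot as it stands. The module is installed in compiled form; this text tells all that it offers.
- The arm moves only by the tool apply_moves, never from a script. Its argument "commands" is a list of rows, each a list of 5 numbers: the closure, from -1 (fully open) to 1 (shut), then the shift along the tool's x, y, z in m, then the turn about the tool's z in rad. A call has 1 to 10 rows; each row is the pose to reach, as a shift and turn from the pose commanded when the call began, along the tool's axes at that moment; what a row does not reach only later rows make up. A row lasts 1/8 s, in which the tool goes at most 62.5 mm and 10.7 degrees, less where a joint would pass 70% of its speed; a pose out of reach is approached as far as the arm can. A call with a gripper value outside its range is refused whole. The fingers move at their own pace and stop on an object; "grip_force" is the grip in N (left out, the last holds). Time passes only in rows, so rows that repeat a pose let the fingers close. It gives the time, the measured TCP pose, the force, the opening and the grip force at its end, in the units of the state.
- robot.read_state(): the state, without advancing time (a new reading comes with each control period).
- robot.capture(name): name is "scene" or "top"; returns the picture (420x560x3 uint8, red, green, blue); there is no depth.
- robot.camera_info(name): a dict with "fx", "fy", "cx", "cy" (pixels), "k1" (the pictures are not rectified: a ray, as slopes to the right and down, at radius r is drawn at 1 + k1 r^2 times it, then the intrinsics apply), "world_from_camera" (4x4, takes a point from camera to world coordinates). Camera axes: x right, y down, z forward; pixel columns grow to the right and rows downward; lengths in m; the calibration is good to about 2 mm. A picture is of the moment at which its call begins. camera_info takes no time and is no camera call.
- robot.job_done(): hands the job in; it is judged then, once.
The state is a dict: "time": time; "joint_positions": joint angles; "qd": joint speeds; "joint_torque": joint torques, N m; "eef_pos": TCP position; "eef_rot": TCP orientation; "ft_force": force on the tool from outside, world axes, zero at the start; "wrist_torque": the same for the moment, N m; "gripper_width": finger opening in m; "gripper_force": force on a finger pad.
Only numpy, scipy, OpenCV 4.12 (cv2) and the standard library are available. Lean on these libraries where they do the work, as an engineer would, in place of code of your own. Each camera call takes 0.05 s, during which the arm holds its last target. There are 200 camera calls.

## Working session

There is one attempt and no reset: what is moved stays moved. The work goes in short steps, Python scripts to look and compute and a tool call to move; the robot and the scene stay as the last step left them, time stands still between calls to the robot, and variables do not carry over. Pictures are saved under pics/ and viewed, at most 10 in all, crops included, and the job is handed in when it is done.

Besides the shell and the picture viewer there is one more tool, called after ">>>" as a command line: name --pt "numbers of a row" for each row, then --argument value for the rest. apply_moves: Moves the arm, as the interface text tells. Its arguments: {"type":"object","properties":{"commands":{"type":"array"},"grip_force":{"type":"number"}},"required":["commands"]}

```bash
mkdir -p pics
cat > h.py <<'E'
import numpy as np, cv2
from rig import robot
def ray(cam,u,v):
    i=robot.camera_info(cam); xd=np.array([(u-i['cx'])/i['fx'],(v-i['cy'])/i['fy']]); x=xd.copy()
    for _ in range(20): x=xd/(1+i['k1']*(x@x))
    T=np.array(i['world_from_camera']); return T[:3,3],T[:3,:3]@np.array([x[0],x[1],1])
def atz(cam,u,v,z):
    o,d=ray(cam,u,v); return o+d*(z-o[2])/d[2]
def proj(cam,p):
    i=robot.camera_info(cam);T=np.linalg.inv(np.array(i['world_from_camera']));c=T[:3,:3]@np.array(p)+T[:3,3]
    x=c[:2]/c[2];x=x*(1+i['k1']*(x@x));return np.array([i['fx']*x[0]+i['cx'],i['fy']*x[1]+i['cy']])
def snap(cam,name,box=None,s=1):
    im=robot.capture(cam)[:,:,::-1]
    cv2.imwrite(f'pics/raw_{name}.png',im)
    if box: a,b,c,d=box; im=im[b:d,a:c]
    cv2.imwrite(f'pics/{name}.png',cv2.resize(im,None,fx=s,fy=s,interpolation=cv2.INTER_CUBIC))
E
python3 - <<'E'
from h import *
snap('scene','s0');snap('top','t0')
a=cv2.imread('pics/s0.png');b=cv2.imread('pics/t0.png')
for c in('scene','top'):
    i=robot.camera_info(c);print(c,i['fx'],i['k1'],np.round(i['world_from_camera'],3).tolist())
s=robot.read_state();print(s['time'],s['eef_rot'],s['ft_force'],s['gripper_width'])
E
```

```text
scene 387.90703095937243 -0.06969948579750054 [[-0.864, -0.394, 0.314, 0.251], [-0.504, 0.654, -0.564, 0.417], [0.017, -0.645, -0.764, 0.73], [0.0, 0.0, 0.0, 1.0]]
top 421.21895389073035 -0.0437521123718395 [[-0.028, -0.986, 0.166, 0.377], [-1.0, 0.03, 0.007, -0.052], [-0.012, -0.166, -0.986, 0.944], [0.0, 0.0, 0.0, 1.0]]
0.1 [ 9.92395451e-01  1.23087533e-01  8.94286049e-06 -8.52718675e-04] [-0.23636716  0.17819428  0.44283415] 0.08550044362884404
```

View pics/s0.png

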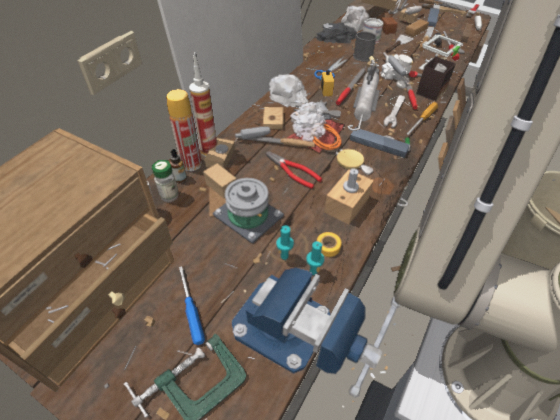

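View pics/t0.png

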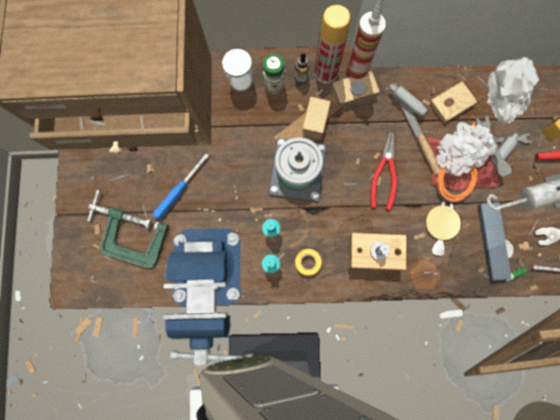

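Candidates for the shaft: grey in the wood block (top 380,251 / scene 352,180), and turquoise look-alikes (top 271,228 and 271,264 / scene 286,240 and 316,255). By the description I choose the grey one. I'll check it and the hub in one close crop.

Run:
```python
import cv2,numpy as np
t=cv2.imread('pics/raw_t0.png');s=cv2.imread('pics/raw_s0.png')
def c(im,u,v,w=32): return cv2.resize(im[v-w*3//4:v+w*3//4,u-w:u+w],(400,300),interpolation=cv2.INTER_CUBIC)
cv2.imwrite('pics/c0.png',np.vstack([np.hstack([c(t,380,252),c(t,300,160)]),np.hstack([c(s,352,185),c(s,247,193)])]))
```

```text
(no output)
```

View pics/c0.png

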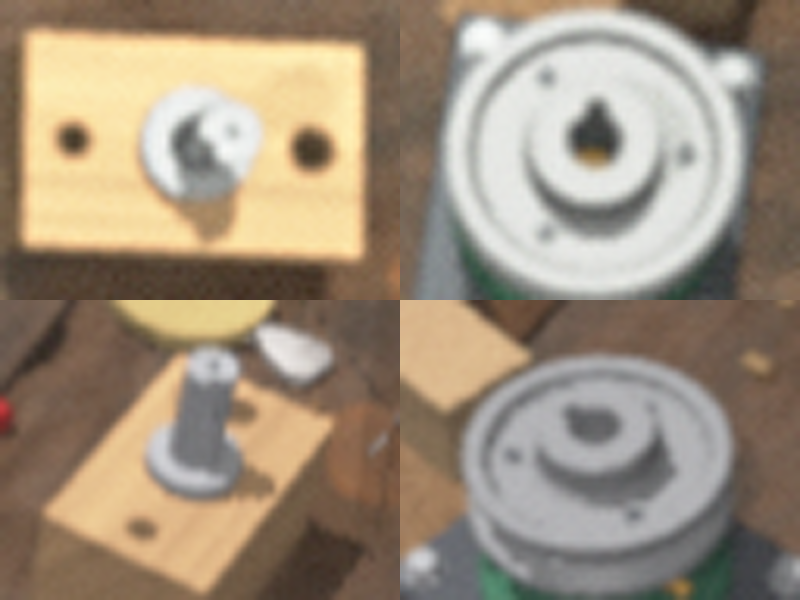

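The crop confirms it: the grey shaft with its collar stands in the block (top end about top px 385,249). The hub bore is at top px ~299.5,157.6 with the keyway pointing image-up (about world +x). The shaft's slot isn't clear yet, so I'll enlarge further and triangulate.

Run:
```python
from h import *
ims=[robot.capture('top') for _ in range(6)]; t=np.mean(ims,0)[:,:,::-1]
ims=[robot.capture('scene') for _ in range(6)]; s=np.mean(ims,0)[:,:,::-1]
def c(im,u,v,w=12):
    k=im[v-w:v+w,u-w:u+w]; k=np.clip((k-k.min())/(k.max()-k.min())*255,0,255).astype(np.uint8)
    return cv2.resize(k,(390,390),interpolation=cv2.INTER_CUBIC)
cv2.imwrite('pics/c1.png',np.hstack([c(t,384,250),c(s,353,174)]))
print('grip top',atz('top',385.3,248.8,.116),atz('scene',320+212/6.25,161+66/6.25,.116))
print('collar top',atz('top',348+195/6.25,228+143/6.25,.070),atz('scene',320+195/6.25,161+160/6.25,.070))
print('hub', atz('top',268+196.5/6.25,136+143/6.25,.094),atz('scene',215+198/6.25,169+122/6.25,.094))
o=atz('top',268+197/6.25,136+137/6.25,.094);k=atz('top',268+198/6.25,136+103/6.25,.094);print(o,k)
for a in((65,22),(375,30)): pass
print('block corners',[atz('top',348+x/6.25,228+y/6.25,.062).round(4) for x,y in((25,30),(365,45),(365,258),(22,246))])
```

```text
grip top [ 0.43229408 -0.2506919   0.116     ] [ 0.43201348 -0.24741554  0.116     ]
collar top [ 0.4314843  -0.24880175  0.07      ] [ 0.43009928 -0.24452143  0.07      ]
hub [ 0.62649575 -0.0896748   0.094     ] [ 0.62736756 -0.08961145  0.094     ]
[ 0.6285694  -0.08991738  0.094     ] [ 0.64037282 -0.09068202  0.094     ]
block corners [array([ 0.4717, -0.1958,  0.062 ]), array([ 0.4631, -0.3101,  0.062 ]), array([ 0.3921, -0.3048,  0.062 ]), array([ 0.3996, -0.1909,  0.062 ])]
```

View pics/c1.png

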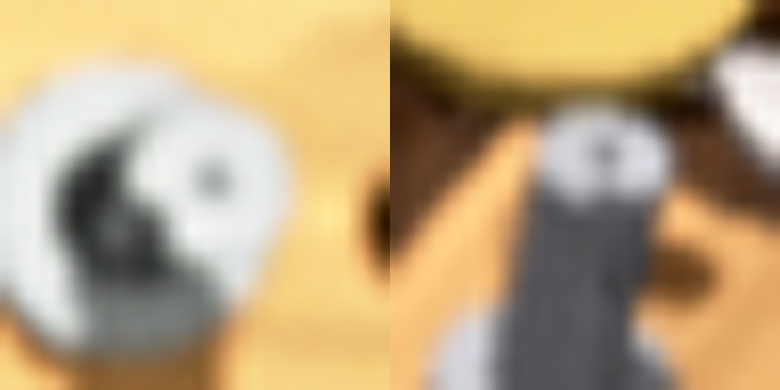

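Scene crop: the shaft's end slot runs from the centre dot (604,148) image-down to (608,185), so the key points roughly toward (-0.4,+0.65). I'll approach above the shaft, turning partway.

>>> apply_moves --pt "-1 0.3584 -0.2294 0 -0.9" --pt "-1 0.3584 -0.2294 0 -1.7" --pt "-1 0.3584 -0.2294 0 -1.7" --pt "-1 0.3584 -0.2294 0 -1.7" --pt "-1 0.3584 -0.2294 0 -1.7" --pt "-1 0.3584 -0.2294 0 -1.7" --pt "-1 0.3584 -0.2294 0 -1.7" --pt "-1 0.3584 -0.2294 0 -1.7" --pt "-1 0.3584 -0.2294 0 -1.7" --pt "-1 0.3584 -0.2294 0 -1.7"

```text
time: 1.95
eef_pos: [0.4321, -0.2474, 0.2314]
eef_rot: [0.563, 0.827, -0.0, 0.0]
ft_force: [0.3, 0.1, 0.1]
gripper_width: 0.0855
gripper_force: 0.0
```

```bash
python3 -c "
from h import *
s=robot.read_state()
for k in('time','joint_positions','eef_pos','ft_force'):print(k,np.round(s[k],4))
from scipy.spatial.transform import Rotation as R
print(R.from_quat(s['eef_rot']).as_matrix().round(3))
"
```

```text
time 1.95
joint_positions [-6.8130e-01  1.6380e-01 -1.4800e-01  1.2588e+00 -1.0000e-04  5.1430e-01]
eef_pos [ 0.4321 -0.2474  0.2314]
ft_force [0.3375 0.0669 0.0854]
[[-0.366  0.93   0.   ]
 [ 0.93   0.366 -0.   ]
 [-0.     0.    -1.   ]]
```

>>> apply_moves --pt "-1 0 0 0.05 0" --pt "-1 0 0 0.1 0" --pt "-1 0 0 0.14 0" --pt "-1 0 0 0.153 0" --pt "1 0 0 0.153 0" --pt "1 0 0 0.153 0" --pt "1 0 0 0.153 0" --pt "1 0 0 0.153 0" --pt "1 0 0 0.153 0" --pt "1 0 0 0.153 0" --grip_force 20

```text
time: 3.2
eef_pos: [0.4326, -0.2483, 0.0795]
eef_rot: [0.563, 0.827, -0.0, 0.001]
ft_force: [-0.2, -0.8, 6.4]
gripper_width: 0.0194
gripper_force: 22.5
```

>>> apply_moves --pt "-0.3 0 0 0 0" --pt "-0.3 0 0 0 0" --pt "-0.3 0 0 0 0" --pt "-0.3 0 0 0 -0.4" --pt "-0.3 0 0 0 -0.8" --pt "-0.3 0 0 0 -1.2" --pt "-0.3 0 0 0 -1.57" --pt "-0.3 0 0 0 -1.57" --pt "-0.3 0 0 0 -1.57" --pt "-0.3 0 0 0 -1.57"

```text
time: 4.45
eef_pos: [0.4319, -0.2475, 0.0781]
eef_rot: [-0.062, 0.998, 0.0, -0.0]
ft_force: [0.0, 0.8, 0.1]
gripper_width: 0.0552
gripper_force: 0.0
```

>>> apply_moves --pt "-0.3 0 0 0 -0.2" --pt "-0.3 0 0 0 -0.2" --pt "1 0 0 0 0" --pt "1 0 0 0 0" --pt "1 0 0 0 0" --pt "1 0 0 0 0" --pt "1 0 0 0 0" --grip_force 80

```text
time: 5.32
eef_pos: [0.4322, -0.2481, 0.0785]
eef_rot: [-0.059, 0.998, -0.0, 0.0]
ft_force: [-0.2, -2.8, 0.7]
gripper_width: 0.0183
gripper_force: 78.0
```

>>> apply_moves --pt "1 0 0 -0.04 0" --pt "1 0 0 -0.09 0" --pt "1 0 0 -0.12 0" --pt "1 0 0 -0.12 0" --pt "1 0 0 -0.12 0"

```text
time: 5.95
eef_pos: [0.4311, -0.2468, 0.1966]
eef_rot: [-0.059, 0.998, 0.001, -0.001]
ft_force: [-0.3, 0.2, -3.7]
gripper_width: 0.0183
gripper_force: 80.4
```

Run:
```python
from h import *
s=robot.read_state();print(s['time'],np.round(s['eef_pos'],4),s['gripper_width'],s['gripper_force'],np.round(s['joint_positions'],3),s['ft_force'])
p=np.array(s['eef_pos']);tip=p-[0,0,.063]
T=[]
for cam in('scene','top'):
    im=np.mean([robot.capture(cam) for _ in range(2)],0).astype(np.uint8)[:,:,::-1]
    u,v=proj(cam,tip+[0,0,.03]).round().astype(int);w=28;print(cam,u,v,proj(cam,tip).round(1),proj(cam,tip+[0,0,.05]).round(1))
    T.append(cv2.resize(im[v-w:v+w,u-w:u+w],(392,392),interpolation=cv2.INTER_CUBIC))
cv2.imwrite('pics/c2.png',np.hstack(T))
```

```text
5.95 [ 0.4311 -0.2468  0.1966] 0.018305986765436332 80.37414193153381 [-0.682  0.179 -0.216  1.179  0.    -0.8  ] [-0.28418996  0.19232295 -3.65633222]
scene 357 156 [355.4 166.2] [358.9 149.2]
top 389 248 [385.5 248.8] [392.  246.7]
```

View pics/c2.png

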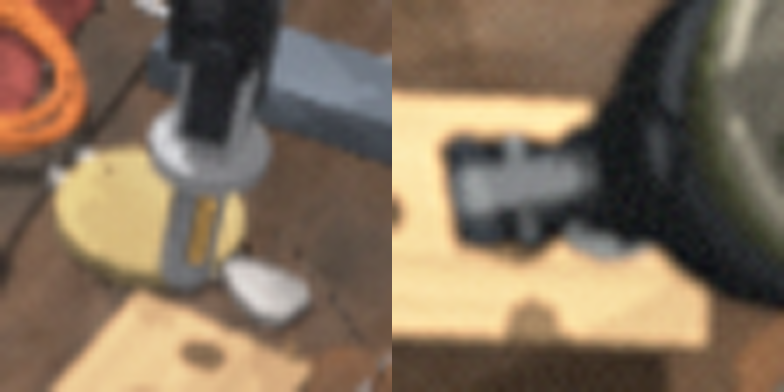

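Scene half: the shaft hangs upright with its brass key at crop (204,230), about 3 mm right of the axis (193,230), so the key is at ~120° world. The keyway is at about -4°, so I turn about +2.16 rad (tool z) while carrying it over the hub.

>>> apply_moves --pt "1 -0.04 0.025 0 0.18" --pt "1 -0.085 0.053 0 0.36" --pt "1 -0.128 0.08 0 0.54" --pt "1 -0.17 0.106 0 0.72" --pt "1 -0.2 0.124 0 0.9" --pt "1 -0.2136 0.1328 0 1.08" --pt "1 -0.2136 0.1328 0 1.26" --pt "1 -0.2136 0.1328 0 1.44" --pt "1 -0.2136 0.1328 0 1.62" --pt "1 -0.2136 0.1328 0 1.8"

```text
time: 7.4
eef_pos: [0.628, -0.0905, 0.1968]
eef_rot: [0.747, 0.664, -0.001, -0.001]
ft_force: [-0.7, 0.3, -2.7]
gripper_width: 0.0184
gripper_force: 80.2
```

>>> apply_moves --pt "1 0 0 0 0.18" --pt "1 0 0 0 0.36" --pt "1 0 0 0 0.36" --pt "1 0 0 0 0.36"

```text
time: 7.9
eef_pos: [0.6283, -0.0906, 0.1976]
eef_rot: [0.852, 0.524, -0.0, -0.0]
ft_force: [0.3, -0.2, -1.9]
gripper_width: 0.0181
gripper_force: 80.2
```

Run:
```python
from h import *
s=robot.read_state();print(s['time'],np.round(s['eef_pos'],4),s['gripper_width'],np.round(s['eef_rot'],3),np.round(s['joint_positions'],3),np.round(s['ft_force'],2))
o=atz('scene',215+197/6.25,169+124/6.25,.094);k=atz('scene',215+175/6.25,169+108/6.25,.094);print(o,k,np.arctan2(*(k-o)[1::-1]))
p=np.array(s['eef_pos']);tip=p-[0,0,.063]
T=[]
for cam in('scene','top'):
    im=np.mean([robot.capture(cam) for _ in range(2)],0).astype(np.uint8)[:,:,::-1]
    u,v=proj(cam,tip+[0,0,.0]).round().astype(int);w=28;print(cam,u,v,proj(cam,tip).round(1),proj(cam,tip+[0,0,.05]).round(1),proj(cam,[.6275,-.0897,.094]).round(1))
    T.append(cv2.resize(im[v-w:v+w,u-w:u+w],(392,392),interpolation=cv2.INTER_CUBIC))
cv2.imwrite('pics/c3.png',np.hstack(T))
```

```text
7.9 [ 0.6283 -0.0906  0.1976] 0.018054447879624538 [ 0.852  0.524 -0.    -0.   ] [-0.27   0.442  0.153  1.283 -0.     1.77 ] [ 0.31 -0.18 -1.87]
[ 0.62711053 -0.08856378  0.094     ] [ 0.63865619 -0.09127251  0.094     ] -0.23044302339352654
scene 246 175 [245.6 175.2] [244.4 158. ] [246.7 188.5]
top 301 152 [300.6 152.2] [301.5 144.2] [299.4 158.4]
```

View pics/c3.png

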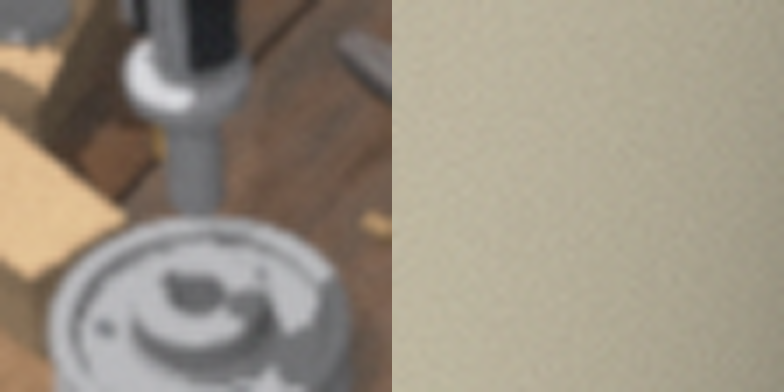

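Scene half: the shaft hangs over the hub (tip ~195,212). The key peeks out at the left (156,145), and the keyway is at (172,280) upper-left of the bore (197,295). I'll lower it gently with a small xy correction.

>>> apply_moves --pt "1 0.0004 -0.0011 0.02 0" --pt "1 0.0004 -0.0011 0.035 0" --pt "1 0.0004 -0.0011 0.04 0" --pt "1 0.0004 -0.0011 0.043 0" --pt "1 0.0004 -0.0011 0.046 0" --pt "1 0.0004 -0.0011 0.049 0" --pt "1 0.0004 -0.0011 0.049 0"

```text
time: 8.98
eef_pos: [0.6281, -0.0893, 0.1493]
eef_rot: [0.853, 0.523, 0.001, -0.0]
ft_force: [1.8, 4.0, -3.0]
gripper_width: 0.0184
gripper_force: 80.4
```

>>> apply_moves --pt "1 0.0008 0 0.002 0" --pt "1 0.0008 0 0.004 0" --pt "1 0.0008 0 0.006 0" --pt "1 0.0008 0 0.008 0" --pt "1 0.0008 0 0.009 0" --pt "1 0.0008 0 0.01 0" --pt "1 0.0008 0 0.01 0"

```text
time: 9.85
eef_pos: [0.6281, -0.0891, 0.1392]
eef_rot: [0.853, 0.522, 0.0, 0.0]
ft_force: [1.0, 3.5, -1.0]
gripper_width: 0.018
gripper_force: 80.4
```

>>> apply_moves --pt "1 0.0004 0 0.001 0" --pt "1 0.0004 0 0.002 0" --pt "1 0.0004 0 0.003 0" --pt "1 0.0004 0 0.003 0"

```text
time: 10.35
eef_pos: [0.6281, -0.0889, 0.1361]
eef_rot: [0.853, 0.522, -0.0, 0.0]
ft_force: [0.7, 2.2, -3.3]
gripper_width: 0.0183
gripper_force: 80.4
```

>>> apply_moves --pt "1 0.0004 0 0.001 0" --pt "1 0.0004 0 0.002 0" --pt "1 0.0004 0 0.003 0" --pt "1 0.0004 0 0.004 0" --pt "1 0.0004 0 0.004 0"

```text
time: 10.98
eef_pos: [0.6282, -0.0886, 0.132]
eef_rot: [0.853, 0.522, -0.0, 0.0]
ft_force: [0.3, 0.4, -2.2]
gripper_width: 0.0181
gripper_force: 80.4
```

No resistance at more than 25 mm deep, so the key has gone into the keyway. I'll press on.

>>> apply_moves --pt "1 0 0 0.002 0" --pt "1 0 0 0.004 0" --pt "1 0 0 0.006 0" --pt "1 0 0 0.008 0" --pt "1 0 0 0.01 0" --pt "1 0 0 0.012 0" --pt "1 0 0 0.012 0"

```text
time: 11.85
eef_pos: [0.6283, -0.0884, 0.12]
eef_rot: [0.853, 0.522, -0.0, -0.0]
ft_force: [-0.4, 0.4, -2.3]
gripper_width: 0.0183
gripper_force: 80.4
```

>>> apply_moves --pt "1 0 0 0.002 0" --pt "1 0 0 0.004 0" --pt "1 0 0 0.006 0" --pt "1 0 0 0.007 0" --pt "1 0 0 0.008 0" --pt "1 0 0 0.008 0" --grip_force 110

```text
time: 12.6
eef_pos: [0.6287, -0.0884, 0.113]
eef_rot: [0.853, 0.522, 0.0, 0.0]
ft_force: [-3.0, 1.6, 5.6]
gripper_width: 0.0179
gripper_force: 107.7
```

>>> apply_moves --pt "1 -0.0002 -0.0005 0.001 0" --pt "1 -0.0002 -0.0005 0.002 0" --pt "1 -0.0002 -0.0005 0.003 0" --pt "1 -0.0002 -0.0005 0.003 0"

```text
time: 13.1
eef_pos: [0.6286, -0.0884, 0.1105]
eef_rot: [0.853, 0.522, 0.001, 0.001]
ft_force: [-1.9, 0.8, 8.1]
gripper_width: 0.0172
gripper_force: 108.2
```

>>> apply_moves --pt "1 -0.0002 -0.0003 0.001 0" --pt "1 -0.0002 -0.0003 0.002 0" --pt "1 -0.0002 -0.0003 0.003 0" --pt "1 -0.0002 -0.0003 0.003 0"

```text
time: 13.6
eef_pos: [0.6287, -0.0885, 0.1104]
eef_rot: [0.853, 0.522, 0.002, 0.002]
ft_force: [-6.4, 1.7, 21.3]
gripper_width: 0.018
gripper_force: 109.6
```

The TCP stopped at 0.1104, where I predicted seating (0.1105), with the force rising to 21 N. One check picture before handing in.

Run:
```python
from h import *
u,v=proj('scene',[.628,-.0885,.1]).round().astype(int)
snap('scene','c4',(u-36,v-36,u+36,v+36),7)
s=robot.read_state();print(s['time'],np.round(s['eef_pos'],4),s['ft_force'],s['gripper_force'])
```

```text
13.65 [ 0.6287 -0.0885  0.1104] [-4.77946489  1.82615424 21.57461301] 109.64691996574402
```

View pics/c4.png

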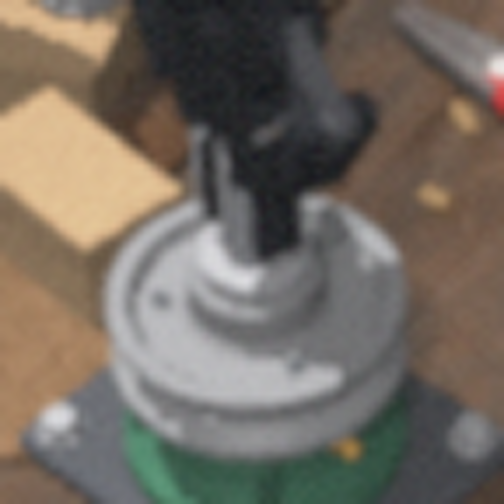

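The collar (crop ~255,260) sits flush on the hub boss with the fingers still round the upper shaft.

```bash
python3 -c "
from rig import robot
print(robot.job_done())"
```

```text
the job is handed in; nothing more can be done
None
```

The shaft is keyed into the hub with its collar pressed flush on the hub face, still gripped at 110 N and held down with about 21 N; the job was handed in at about 13.7 s, and I was shown no verdict.

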